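Feel the blue watch box home in the covered stall rack

TASK

Put the blue watch box, standing upright and lengthwise, into the open front of the wooden rack and slide it in under the hood until you feel it come up against the stock hidden inside. Stop there, without shoving the sprung stock far back, and leave the box standing against it.

Things in the scene. Friction and masses are not known exactly. Their poses are not given: they have to be found in the camera images.
- blue_box: Closed rigid watch box, bright blue with a thin brass band, 110 mm long (its x), 48 wide (y), 55 high, 200 to 310 g. It stands upright on the black table cloth, length along world x within 20 degrees. Origin: centre of its underside, z up. Either end may go in first. A red and a green box of the same shape nearby are not wanted.
- rack: Fixed wooden rack: one straight lane along its x axis, which points into the hood, away from the robot, within 12 degrees of world x. Origin: on the lane's centre line at table height, below the hood's front edge. Lane floor 8 mm above the table, 62 mm wide between walls. From x = -150 to 0 mm it is open above and at the near end, its walls' tops only 16 mm above the table.
- hood (a point): Middle of the front top edge of the rack's dark opaque hood, 78 mm above the table. The hood covers the lane from here to 145 mm farther in; 78 mm wide outside, 64 mm high inside. Hidden in it, 20 to 75 mm in from this edge (different each time), is the face of the stock. So the home box still sticks out 35 to 90 mm and can be pushed at its near end.
- row (a joint): How far (m) the hidden stock is pushed back from its rest: 0 untouched, 0.025 at most. Its damped spring yields 1 mm per 0.8 N; 18 mm or more is a shove. Sliding the box alone takes 1 to 3 N: a clear rise above that means it has met the stock. Let go, the stock eases back until the box's friction holds it, still pressed a millimetre or a few.
Not all that is in view belongs to the job. There is more than one size of the blue_box; the job needs the smallest.

How it is judged:
By the outcome, as a careful person would: the job done as asked, in the order asked, and still so for the second after the job is handed in, with the robot touching nothing.
It also fails if it takes over 53 s, if anything falls off the work surface, if the arm or the gripper's body presses on something with over 40 N, if the wrist force passes 120 N, or if a joint passes its speed limit or range.

ROBOT

A 7-joint arm with a two-finger parallel gripper is mounted at the origin on the work surface. World frame = base frame: x ahead of the robot, y to its left, z up, the work surface at z = 0. Lengths are in m, angles in degrees, forces in N, time in s.
With the tool pointing down it reaches from about 0.425 to 0.875 m from the base axis. Payload 4.7 kg.
Tool frame: the origin (TCP) lies at the very end of the fingers, on their centre line; the grasp point (between the pads) lies 19 mm behind it; z points along the fingers, x is the direction in which the jaws open and shut, and the axes are right-handed (so a half turn about z gives the same grasp; the last joint's range is limited). The gripper opens to 87 mm and grips with 3 to 60 N. Pads are 19 mm wide; open, the fingers measure 117 mm over their backs; the gripper's body (75 mm by 190 mm) begins 51 mm behind the grasp point.
Start: joints at [-64.452, 18.392, -4.016, 83.108, 1.295, 78.541, -3.26], TCP at [0.272, 0.59, 0.223] pointing down, gripper open.
Joint ranges: [-163.93, 163.93], [-17.29, 119.83], [-79.2, 71.16], [3.27, 140.29], [-89.18, 269.18], [5.43, 117.66], [-154.24, 154.24]. Speed limits (degrees/s): [147.25, 147.25, 180, 180, 180, 180, 180].

INTERFACE

Orientations are given as a 3x3 rotation matrix whose columns are the frame's x, y, z axes.
In Python, from workcell import arm gives the robot as it stands.
- The arm moves only by the tool move_arm, never from a script. Its arguments are lists of equal length, an entry for each row: "gripper": the closure, from -1 (fully open) to 1 (shut); "xyz": the shift along the tool's x, y, z in m, a list of three; "delta_rot": the turn, a rotation vector about the tool's x, y, z in rad, a list of three. A call has exactly 10 rows; each row is the pose to reach, as a shift and turn from the pose commanded when the call began, along the tool's axes at that moment; what a row does not reach only later rows make up. A row lasts 1/10 s, in which the tool goes at most 50 mm and 8.59 degrees, less where a joint would pass 70% of its speed; a pose out of reach is approached as far as the arm can. A call with a gripper value outside its range is refused whole. The fingers move at their own pace and stop on an object; "newtons" is the grip in N (left out, the last holds). Time passes only in rows, so rows that repeat a pose let the fingers close, or fill a call up. It gives the time, the measured TCP pose, the force and the opening at its end, in the units of the state.
- arm.read_state(): the state, without advancing time (a new reading comes with each control period).
- arm.camera(name): name is "scene" or "top" or "wrist"; returns (picture, depth): 384x512x3 uint8, blue, green, red; 384x512 float32, m along the optical axis (not along the pixel's ray), 0 where there is no reading.
- arm.camera_info(name): a dict with "fovy" (degrees; the focal length in pixels is half the picture's height over the tangent of half this angle, whatever the lens; pixels are square), "cx", "cy" (the principal point, pixels), "R" (3x3) and "t" (3): a world point X has camera coordinates R X + t; the wrist camera has in their place "hand_eye" (4x4, takes a point from camera to tool coordinates, whose origin is the TCP and whose axes are the tool frame's). Camera axes: x right, y down, z forward; pixel columns grow to the right and rows downward; lengths in m; the calibration is good to about 2 mm. A picture is of the moment at which its call begins: read the wrist's pose just before it. camera_info takes no time and is no camera call.
- arm.job_done(): hands the job in, once; it reports no verdict.
The state is a dict: "t": time; "q": joint angles; "dq": joint speeds; "joint_efforts": joint torques, N m; "tool_pos": TCP position; "eef_rot": TCP orientation; "ft_force": force on the tool from outside, world axes, zero at the start; "torque": the same for the moment, N m; "opening": finger opening in m.
Only numpy, scipy, OpenCV 4.12 (cv2) and the standard library are available. Lean on these libraries where they do the work, as an engineer would, in place of code of your own. Each camera call takes 0.05 s, during which the arm holds its last target.

## Working session

There is one attempt and no reset: what is moved stays moved. The work goes in short steps, Python scripts to look and compute and a tool call to move; the robot and the scene stay as the last step left them, time stands still between calls to the robot, and variables do not carry over. Pictures are saved under pics/ and viewed, and the job is handed in when it is done.

Besides the shell and the picture viewer there is one more tool, called after "Request:" by a JSON object that holds its "method" and its "body". move_arm: Moves the arm, as the interface text tells. Its arguments: {"type":"object","properties":{"gripper":{"type":"array"},"xyz":{"type":"array"},"delta_rot":{"type":"array"},"newtons":{"type":"number"}},"required":["gripper","xyz","delta_rot"]}

```bash
mkdir -p pics; ls
python3 - <<'E'
from workcell import arm
import cv2,numpy as np,pickle
s=arm.read_state();print({k:np.round(v,3).tolist() for k,v in s.items()})
for n in("scene","top"):
    p,d=arm.camera(n);cv2.imwrite(f"pics/{n}0.png",p);np.savez(f"{n}0.npz",p=p,d=d)
    print(n,arm.camera_info(n))
E
```

```text
pics
{'t': 0.0, 'q': [-64.452, 18.439, -4.017, 83.174, 1.294, 78.539, -3.261], 'dq': [-0.005, 0.054, 0.039, -0.052, 0.02, -0.068, 0.016], 'joint_efforts': [0.001, -49.131, -0.403, -31.252, -0.064, 0.044, 0.0], 'tool_pos': [0.272, 0.59, 0.221], 'eef_rot': [[0.418, 0.908, -0.001], [0.908, -0.418, -0.002], [-0.002, 0.0, -1.0]], 'ft_force': [-1.154, -0.668, -0.479], 'torque': [-0.03, -0.017, -0.074], 'opening': 0.087}
scene {'fovy': 47.04941318280167, 'cx': 256.3133353600387, 'cy': 187.82829370156645, 'R': array([[-0.14592446,  0.98925911,  0.00851217],
       [ 0.85437812,  0.13035674, -0.50303594],
       [-0.49874251, -0.06613263, -0.86422358]]), 't': array([ 0.07983243, -0.39978186,  1.22694919])}
top {'fovy': 53.27899470700101, 'cx': 250.39850767460834, 'cy': 191.1777597235644, 'R': array([[-0.02290974, -0.99971652, -0.00648188],
       [-0.98447644,  0.02368808, -0.17391095],
       [ 0.17401519,  0.002397  , -0.98474005]]), 't': array([-0.00280266,  0.53005167,  0.8788017 ])}
```

View pics/scene0.png

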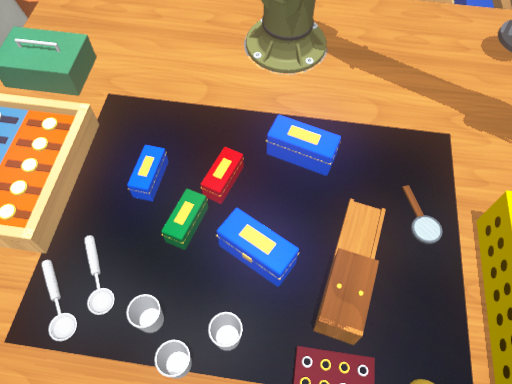

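View pics/top0.png

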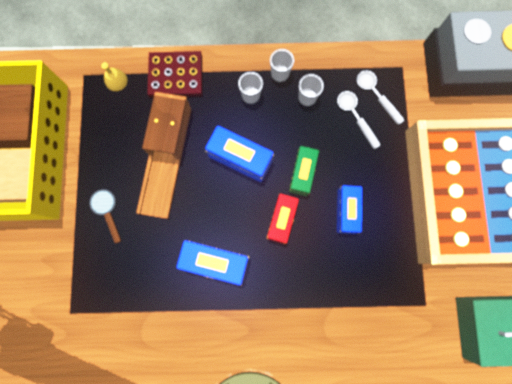

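Candidates in the top picture are blue boxes at (350,210), (240,152) and (213,263), red at (282,219) and green at (305,170). The two blues at (240,152) and (213,263) look oversized, so I pick (350,210). Next I measure all three and take a close crop.

```bash
cat > h.py <<'E'
import numpy as np,cv2
from workcell import arm
def cloud(d,info,R=None,t=None):
    f=192/np.tan(np.radians(info["fovy"]/2))
    v,u=np.mgrid[0:384,0:512]
    c=np.stack([(u-info["cx"])/f*d,(v-info["cy"])/f*d,d],-1)
    if R is None:R,t=info["R"],info["t"]
    return (c-t)@R   # R^T (c-t)
E
python3 - <<'E'
from h import *
for n in("top","scene"):
    z=np.load(n+"0.npz");p,d=z["p"],z["d"];w=cloud(d,arm.camera_info(n))
    hsv=cv2.cvtColor(p,cv2.COLOR_BGR2HSV)
    m=((hsv[...,0]>105)&(hsv[...,0]<130)&(hsv[...,1]>150)&(hsv[...,2]>70)).astype(np.uint8)
    m=cv2.morphologyEx(m,cv2.MORPH_CLOSE,np.ones((13,13)))
    k,l,st,c=cv2.connectedComponentsWithStats(m)
    for i in range(1,k):
        if st[i,4]<300: continue
        q=w[(l==i)&(d>0)]; zt=np.percentile(q[:,2],90); top=q[q[:,2]>zt-.006]
        r=cv2.minAreaRect((top[:,:2]*1000).astype(np.float32))
        print(n,c[i].round(),"ztop",zt.round(4),"rect mm",np.round(r[0],1),np.round(r[1],1),round(r[2],1))
    # table height check
    print("table z",np.median(w[(d>0)&(hsv[...,2]<40)][:,2]))
    # rack: wood in cloth area
    if n=="top": mm=np.zeros_like(m);mm[90:222,130:195]=1
    else: mm=np.zeros_like(m);mm[195:345,310:390]=1
    mm=(mm>0)&(hsv[...,2]>60)&(hsv[...,1]>80)&(hsv[...,0]<25)&(d>0)
    q=w[mm]
    print(np.histogram(q[:,2],bins=np.arange(-.01,.1,.005)))
    for lo,hi in((.068,.09),(.003,.012),(.0125,.025)):
        t=q[(q[:,2]>lo)&(q[:,2]<hi)]
        r=cv2.minAreaRect((t[:,:2]*1000).astype(np.float32));print(lo,len(t),np.round(cv2.boxPoints(r)).tolist(),np.round(r[1]),round(r[2],1))
p=np.load("top0.npz")["p"]
a=cv2.resize(p[170:250,310:390],None,fx=5,fy=5,interpolation=cv2.INTER_CUBIC)
b=cv2.resize(p[85:225,130:200],None,fx=4,fy=4,interpolation=cv2.INTER_CUBIC)
o=np.zeros((560,690,3),np.uint8);o[:400,:400]=a;o[:560,405:685]=b;cv2.imwrite("pics/crop0.png",o)
E
```

```text
top [238. 152.] ztop 0.0774 rect mm [624.5  10. ] [152.   67.2] 61.9
top [350. 209.] ztop 0.0561 rect mm [ 481.  -253.6] [ 48.  109.7] 86.0
top [208. 264.] ztop 0.0768 rect mm [363.  76.] [152.5  66.6] 74.4
table z -0.0006192133007803585
(array([   1,  122,  373, 1306,  335,  242,   44,   27,   35,   30,   35,
         29,   32,   39,   32,   31,  278, 1575,   31,    0,    0]), array([-0.01 , -0.005,  0.   ,  0.005,  0.01 ,  0.015,  0.02 ,  0.025,
        0.03 ,  0.035,  0.04 ,  0.045,  0.05 ,  0.055,  0.06 ,  0.065,
        0.07 ,  0.075,  0.08 ,  0.085,  0.09 ,  0.095]))
0.068 1894 [[619.0, 164.0], [763.0, 137.0], [778.0, 215.0], [635.0, 243.0]] [ 80. 146.] 79.1
0.003 1646 [[472.0, 170.0], [797.0, 134.0], [809.0, 238.0], [483.0, 274.0]] [106. 328.] 83.7
0.0125 499 [[471.0, 162.0], [801.0, 135.0], [810.0, 241.0], [480.0, 269.0]] [107. 332.] 85.2
scene [302. 144.] ztop 0.0788 rect mm [364.9  78.5] [152.3  69.1] 74.3
scene [148. 173.] ztop 0.0566 rect mm [ 482.3 -250.8] [ 49.4 111.1] 84.8
scene [257. 246.] ztop 0.0786 rect mm [626.3  12.4] [152.9  67. ] 62.1
table z 0.0023170135625798184
(array([   0,   17,  163, 1093,  523,  399,   52,   47,   43,   40,   40,
         46,   41,   43,   52,   44,   55, 2719,  669,    0,    0]), array([-0.01 , -0.005,  0.   ,  0.005,  0.01 ,  0.015,  0.02 ,  0.025,
        0.03 ,  0.035,  0.04 ,  0.045,  0.05 ,  0.055,  0.06 ,  0.065,
        0.07 ,  0.075,  0.08 ,  0.085,  0.09 ,  0.095]))
0.068 3463 [[620.0, 168.0], [764.0, 140.0], [779.0, 217.0], [635.0, 244.0]] [ 78. 147.] 79.1
0.003 1536 [[465.0, 196.0], [765.0, 139.0], [782.0, 229.0], [483.0, 286.0]] [ 92. 305.] 79.2
0.0125 544 [[473.0, 196.0], [764.0, 140.0], [779.0, 217.0], [488.0, 273.0]] [ 78. 297.] 79.1
```

View pics/crop0.png

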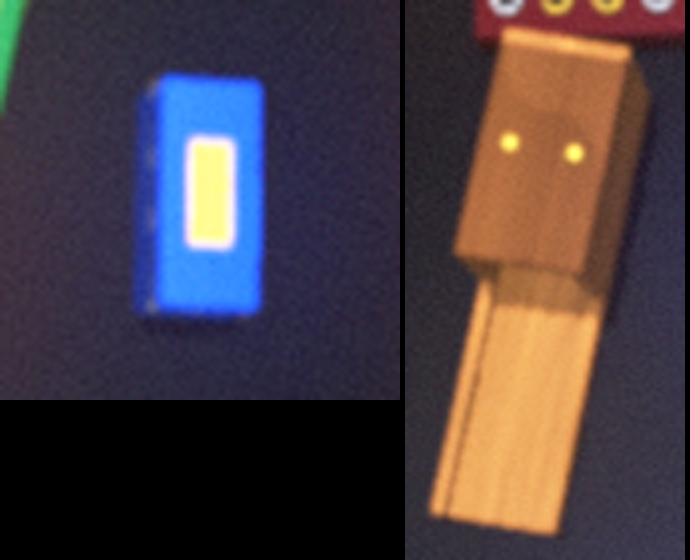

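The close crop and the measurements confirm it. The box at (350,210) is 48 x 110 mm with its top at 56 mm, and the other two blues are 152 mm long. The rack's hood front is at about (0.627, 0.205), with a yaw of about -10.9°.

```bash
cat >> h.py <<'E'
def delta(P0,R0,target,jawdeg):
    """shift & rotvec in tool axes of pose (P0,R0) to reach target, tool down, jaw axis at jawdeg"""
    from scipy.spatial.transform import Rotation as Ro
    a=np.radians(jawdeg);x=np.array([np.cos(a),np.sin(a),0]);z=np.array([0,0,-1.]);R1=np.stack([x,np.cross(z,x),z],1)
    return np.round(R0.T@(np.array(target)-P0),4), np.round(Ro.from_matrix(R0.T@R1).as_rotvec(),4), R1
E
python3 - <<'E'
from h import *
s=arm.read_state();P=np.array(s["tool_pos"]);R=np.array(s["eef_rot"])
print(delta(P,R,[.53,.15,.22],85.4)[:2]); print(delta(P,R,[.4815,-.252,.2],85.4)[:2])
E
```

```text
(array([-0.2915,  0.4185,  0.0021]), array([-2.000e-04,  1.700e-03, -3.515e-01]))
(array([-0.6768,  0.5427,  0.0228]), array([-2.000e-04,  1.700e-03, -3.515e-01]))
```

Request:
{"method": "move_arm", "body": {"gripper": [-1,-1,-1,-1,-1,-1,-1,-1,-1,-1], "xyz": [[-0.01,0.015,0],[-0.035,0.05,0],[-0.06,0.085,0],[-0.085,0.125,0],[-0.115,0.165,0],[-0.14,0.205,0],[-0.17,0.245,0],[-0.2,0.285,0],[-0.225,0.325,0],[-0.255,0.365,0]], "delta_rot": [[0,0,-0.03],[0,0,-0.07],[0,0,-0.11],[0,0,-0.15],[0,0,-0.19],[0,0,-0.23],[0,0,-0.27],[0,0,-0.31],[0,0,-0.35],[0,0,-0.35]]}}

```text
t: 1.1
tool_pos: [0.4974, 0.2045, 0.2224]
eef_rot: [[0.08, 0.997, 0.0], [0.997, -0.08, 0.0], [0.0, -0.0, -1.0]]
ft_force: [1.8, -0.0, -0.3]
opening: 0.0871
```

Run:
```python
from h import *
s=arm.read_state();P=np.array(s["tool_pos"]);R=np.array(s["eef_rot"]);print(P,R)
print(delta(P,R,[.4815,-.252,.2],85.4)[:2])
```

```text
[0.49735926 0.20451125 0.22238897] [[ 8.02090826e-02  9.96778061e-01  2.37586166e-05]
 [ 9.96777979e-01 -8.02090857e-02  4.04172415e-04]
 [ 4.04775853e-04 -8.73623282e-06 -9.99999918e-01]]
(array([-0.4563,  0.0208,  0.0222]), array([-0.    , -0.0004, -0.    ]))
```

Request:
{"method": "move_arm", "body": {"gripper": [-1,-1,-1,-1,-1,-1,-1,-1,-1,-1], "xyz": [[-0.045,0.002,0],[-0.095,0.004,0],[-0.145,0.006,0],[-0.195,0.008,0],[-0.245,0.01,0],[-0.295,0.013,0.005],[-0.345,0.016,0.01],[-0.395,0.018,0.015],[-0.435,0.02,0.02],[-0.455,0.021,0.022]], "delta_rot": [[0,0,0],[0,0,0],[0,0,0],[0,0,0],[0,0,0],[0,0,0],[0,0,0],[0,0,0],[0,0,0],[0,0,0]]}}

```text
t: 2.1
tool_pos: [0.4787, -0.2538, 0.2]
eef_rot: [[0.087, 0.996, -0.001], [0.996, -0.087, -0.002], [-0.002, -0.001, -1.0]]
ft_force: [0.7, -0.5, 0.4]
opening: 0.0869
```

Run:
```python
from h import *
i=arm.camera_info("wrist");print(i)
s=arm.read_state();P=np.array(s["tool_pos"]);R=np.array(s["eef_rot"]);print(P)
p,d=arm.camera("wrist");cv2.imwrite("pics/w1.png",p);np.savez("w1.npz",p=p,d=d,P=P,R=R)
H=np.array(i["hand_eye"]);A=R@H[:3,:3];T=R@H[:3,3]+P
w=cloud(d,i,A.T,-A.T@T)
hsv=cv2.cvtColor(p,cv2.COLOR_BGR2HSV)
m=(hsv[...,0]>100)&(hsv[...,0]<130)&(hsv[...,1]>130)&(hsv[...,2]>60)&(d>0)
q=w[m];print(len(q),np.percentile(q[:,2],[50,90]))
top=q[(q[:,2]>.045)&(q[:,2]<.065)]
r=cv2.minAreaRect((top[:,:2]*1000).astype(np.float32));print(r)
```

```text
{'fovy': 69.39857156597805, 'cx': 250.42732998598842, 'cy': 188.05055741431912, 'hand_eye': array([[ 9.99998613e-01,  1.97928539e-04,  1.65401145e-03,
        -3.76551781e-04],
       [-6.04702124e-04,  9.68317289e-01,  2.49722370e-01,
        -6.86413437e-02],
       [-1.55218070e-03, -2.49723024e-01,  9.68316065e-01,
        -1.62457608e-01],
       [ 0.00000000e+00,  0.00000000e+00,  0.00000000e+00,
         1.00000000e+00]])}
[ 0.47870132 -0.25376955  0.20002294]
5860 [0.05423075 0.06435721]
((435.6736755371094, -131.1893768310547), (116.1531753540039, 348.38714599609375), 20.907669067382812)
```

View pics/w1.png

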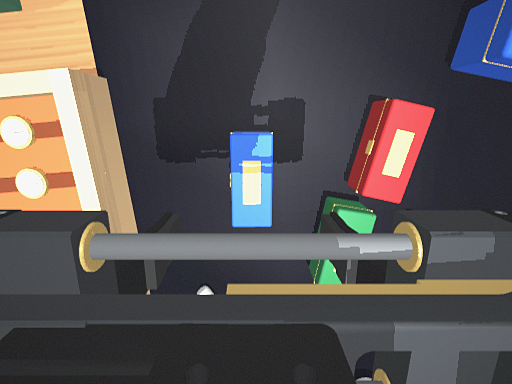

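Run:
```python
from h import *
i=arm.camera_info("wrist")
z=np.load("w1.npz");p,d,P,R=z["p"],z["d"],z["P"],z["R"]
H=np.array(i["hand_eye"]);A=R@H[:3,:3];T=R@H[:3,3]+P
w=cloud(d,i,A.T,-A.T@T)
v,u=np.mgrid[0:384,0:512]
m=(u>215)&(u<290)&(v>120)&(v<229)&(w[...,2]>.045)&(w[...,2]<.07)&(d>0)
q=w[m];print(len(q),np.percentile(q[:,2],[5,50,90]))
print(cv2.minAreaRect((q[:,:2]*1000).astype(np.float32)))
for b in((.483,-.252,.12),(.483,-.252,.03)): print(delta(P,R,b,85.4)[:2])
```

```text
3885 [0.0540154  0.05551562 0.05653765]
((482.673828125, -253.2255096435547), (48.073551177978516, 109.57044219970703), 85.53984069824219)
(array([0.0023, 0.0042, 0.08  ]), array([-0.0009,  0.0017, -0.0071]))
(array([0.0024, 0.0043, 0.17  ]), array([-0.0009,  0.0017, -0.0071]))
```

Request:
{"method": "move_arm", "body": {"gripper": [-1,-1,-1,-1,-1,-1,-1,-1,-1,-1], "xyz": [[0.001,0.004,0.02],[0.001,0.004,0.045],[0.001,0.004,0.07],[0.001,0.004,0.095],[0.001,0.004,0.12],[0.001,0.004,0.14],[0.001,0.004,0.158],[0.001,0.004,0.17],[0.001,0.004,0.178],[0.001,0.004,0.178]], "delta_rot": [[0,0.0015,-0.007],[0,0.0015,-0.007],[0,0.0015,-0.007],[0,0.0015,-0.007],[0,0.0015,-0.007],[0,0.0015,-0.007],[0,0.0015,-0.007],[0,0.0015,-0.007],[0,0.0015,-0.007],[0,0.0015,-0.007]]}}

```text
t: 3.15
tool_pos: [0.4841, -0.248, 0.0217]
eef_rot: [[0.074, 0.997, -0.001], [0.997, -0.074, 0.002], [0.002, -0.002, -1.0]]
ft_force: [-0.5, -0.3, 0.1]
opening: 0.0875
```

Request:
{"method": "move_arm", "body": {"gripper": [1,1,1,1,1,1,1,1,1,1], "xyz": [[0,0,0],[0,0,0],[0,0,0],[0,0,0],[0,0,0],[0,0,0],[0,0,0],[0,0,0],[0,0,0],[0,0,0]], "delta_rot": [[0,0,0],[0,0,0],[0,0,0],[0,0,0],[0,0,0],[0,0,0],[0,0,0],[0,0,0],[0,0,0],[0,0,0]], "newtons": 25}}

```text
t: 4.15
tool_pos: [0.4849, -0.2493, 0.0229]
eef_rot: [[0.075, 0.997, 0.001], [0.997, -0.075, 0.0], [0.001, 0.001, -1.0]]
ft_force: [-0.3, -3.2, 3.1]
opening: 0.0477
```

Run:
```python
from h import *
s=arm.read_state();P=np.array(s["tool_pos"]);R=np.array(s["eef_rot"]);print(P,R.round(3),s["opening"],s["ft_force"],s["q"])
# rack
a=np.radians(-10.9);ex=np.array([np.cos(a),np.sin(a)]);o=np.array([.6273,.2048])
for lx in(-.08,-.09):
  c=o+ex*lx
  print(c,delta(P,R,[*c,.13],79.1)[:2])
```

```text
[ 0.4848801  -0.24932045  0.02290902] [[ 0.075  0.997  0.001]
 [ 0.997 -0.075  0.   ]
 [ 0.001  0.001 -1.   ]] 0.047698331055317865 [-0.27768045 -3.24792131  3.14062283] [ -5.997364    18.85121688  34.98886205 111.24920727 -13.32653102
  53.83951972 121.16723342]
[0.5487433  0.21992764] (array([ 0.4728,  0.0285, -0.1068]), array([ 0.0008, -0.0006,  0.1151]))
[0.53892372 0.22181859] (array([ 0.4739,  0.0186, -0.1068]), array([ 0.0008, -0.0006,  0.1151]))
```

Request:
{"method": "move_arm", "body": {"gripper": [1,1,1,1,1,1,1,1,1,1], "xyz": [[0,0,-0.01],[0,0,-0.03],[0,0,-0.055],[0,0,-0.08],[0.01,0,-0.105],[0.035,0.002,-0.12],[0.07,0.004,-0.12],[0.11,0.006,-0.12],[0.15,0.009,-0.12],[0.19,0.011,-0.12]], "delta_rot": [[0,0,0],[0,0,0],[0,0,0],[0,0,0],[0,0,0],[0,0,0],[0,0,0.01],[0,0,0.02],[0,0,0.03],[0,0,0.04]]}}

```text
t: 5.15
tool_pos: [0.5089, -0.0573, 0.1427]
eef_rot: [[0.114, 0.993, -0.001], [0.993, -0.114, 0.003], [0.003, -0.002, -1.0]]
ft_force: [0.1, -0.1, -2.7]
opening: 0.0478
```

Run:
```python
from h import *
s=arm.read_state();P=np.array(s["tool_pos"]);R=np.array(s["eef_rot"]);print(P,s["opening"],s["ft_force"])
print(delta(P,R,[.5438,.2209,.14],79.1)[:2])
```

```text
[ 0.50885939 -0.05734672  0.14274201] 0.04780548937159022 [ 0.09609329 -0.09666536 -2.71999502]
(array([0.2804, 0.0029, 0.0035]), array([-0.0019, -0.0027,  0.0756]))
```

Request:
{"method": "move_arm", "body": {"gripper": [1,1,1,1,1,1,1,1,1,1], "xyz": [[0.04,0,0],[0.08,0.001,0],[0.12,0.001,0],[0.16,0.002,0],[0.2,0.002,0],[0.235,0.003,0],[0.26,0.003,0],[0.275,0.003,0],[0.28,0.003,0],[0.28,0.003,0]], "delta_rot": [[0,0,0.01],[0,0,0.02],[0,0,0.03],[0,0,0.045],[0,0,0.06],[0,0,0.075],[0,0,0.075],[0,0,0.075],[0,0,0.075],[0,0,0.075]]}}

```text
t: 6.15
tool_pos: [0.5444, 0.2175, 0.143]
eef_rot: [[0.188, 0.982, -0.001], [0.982, -0.188, 0.001], [0.001, -0.001, -1.0]]
ft_force: [-0.6, 0.1, -2.1]
opening: 0.048
```

Run:
```python
from h import *
s=arm.read_state();P=np.array(s["tool_pos"]);R=np.array(s["eef_rot"]);print(P,R.round(3),s["opening"],s["ft_force"])
i=arm.camera_info("wrist")
H=np.array(i["hand_eye"]);A=R@H[:3,:3];T=R@H[:3,3]+P
p,d=arm.camera("wrist");np.savez("w2.npz",p=p,d=d,P=P,R=R)
p2,d2=arm.camera("top");np.savez("top2.npz",p=p2,d=d2)
cv2.imwrite("pics/w2.png",p);cv2.imwrite("pics/t2.png",cv2.resize(p2[80:240,120:280],None,fx=3.5,fy=3.5,interpolation=cv2.INTER_CUBIC))
w=cloud(d2,arm.camera_info("top"));hsv=cv2.cvtColor(p2,cv2.COLOR_BGR2HSV)
print(delta(P,R,[.5438,.2209,.06],79.1)[:2])
```

```text
[0.54436516 0.21745482 0.14296952] [[ 0.188  0.982 -0.001]
 [ 0.982 -0.188  0.001]
 [ 0.001 -0.001 -1.   ]] 0.04795174482126648 [-0.6219298   0.13701243 -2.1264495 ]
(array([ 0.0032, -0.0011,  0.083 ]), array([-0.0011, -0.0005,  0.0008]))
```

View pics/w2.png

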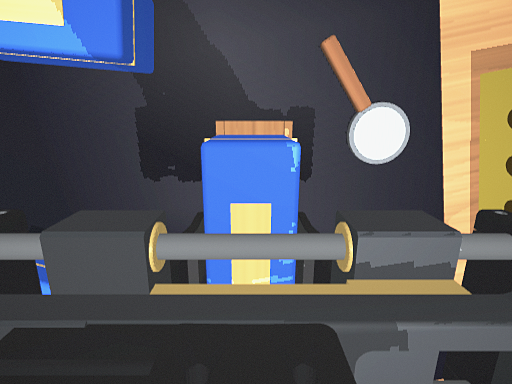

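View pics/t2.png

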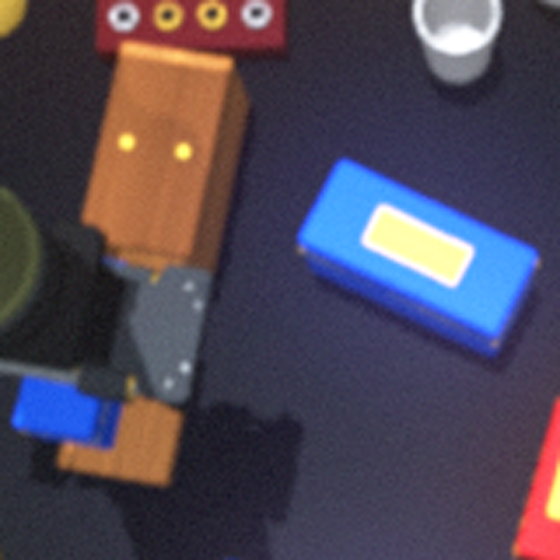

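Request:
{"method": "move_arm", "body": {"gripper": [1,1,1,1,1,1,1,1,1,1], "xyz": [[0.003,-0.001,0.01],[0.003,-0.001,0.025],[0.003,-0.001,0.04],[0.003,-0.001,0.055],[0.003,-0.001,0.07],[0.003,-0.001,0.08],[0.003,-0.001,0.09],[0.003,-0.001,0.095],[0.003,-0.001,0.095],[0.003,-0.001,0.095]], "delta_rot": [[0,0,0],[0,0,0],[0,0,0],[0,0,0],[0,0,0],[0,0,0],[0,0,0],[0,0,0],[0,0,0],[0,0,0]]}}

```text
t: 7.25
tool_pos: [0.5449, 0.2212, 0.0487]
eef_rot: [[0.189, 0.982, 0.001], [0.982, -0.189, 0.002], [0.002, 0.001, -1.0]]
ft_force: [-0.9, -0.2, -2.6]
opening: 0.0478
```

Run:
```python
from h import *
s=arm.read_state();P=np.array(s["tool_pos"]);R=np.array(s["eef_rot"]);print(P,s["opening"],s["ft_force"])
a=np.radians(-10.9);ex=np.array([np.cos(a),np.sin(a)]);ey=np.array([-ex[1],ex[0]]);o=np.array([.6273,.2048])
print("lane",(P[:2]-o)@ex,(P[:2]-o)@ey)
p,d=arm.camera("wrist");np.savez("w3.npz",p=p,d=d,P=P,R=R)
p2,d2=arm.camera("scene")
o=np.zeros((600,800,3),np.uint8);o[:300,:400]=cv2.resize(p[90:240,150:350],(400,300));o[:600,400:]=cv2.resize(p2[170:350,290:410],(400,600));cv2.imwrite("pics/w3.png",o)
i=arm.camera_info("wrist");H=np.array(i["hand_eye"]);A=R@H[:3,:3];T=R@H[:3,3]+P
w=cloud(d,i,A.T,-A.T@T)
```

```text
[0.54489826 0.22118373 0.04873045] 0.04780916749565105 [-0.86691847 -0.19133805 -2.5504569 ]
lane -0.08401319357569606 0.0005063572550226094
```

View pics/w3.png

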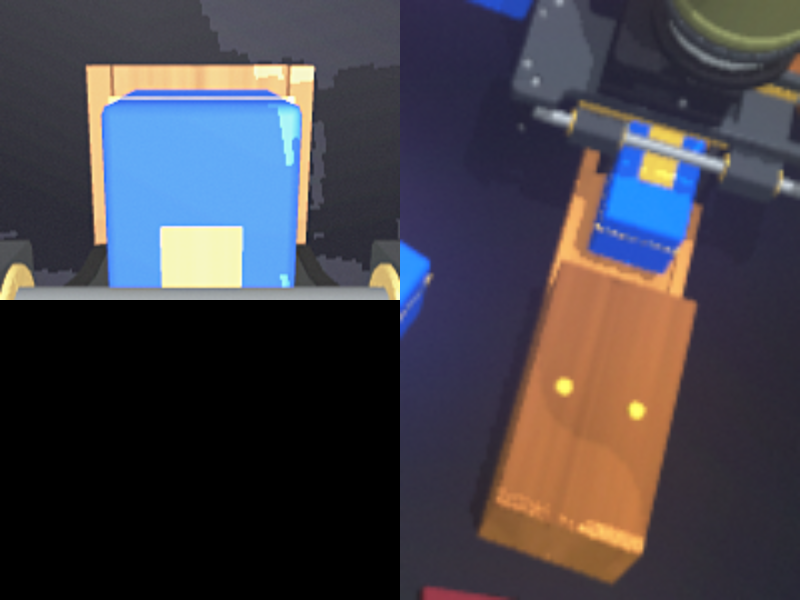

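Box is centred over the lane (crop: lane walls at 112 and 288, box bottom end 125–280). Now lowering it.

Request:
{"method": "move_arm", "body": {"gripper": [1,1,1,1,1,1,1,1,1,1], "xyz": [[0,0,0.004],[0,0,0.008],[0,0,0.011],[0,0,0.013],[0,0,0.015],[0,0,0.016],[0,0,0.017],[0,0,0.018],[0,0,0.018],[0,0,0.018]], "delta_rot": [[0,0,0],[0,0,0],[0,0,0],[0,0,0],[0,0,0],[0,0,0],[0,0,0],[0,0,0],[0,0,0],[0,0,0]]}}

```text
t: 8.35
tool_pos: [0.5446, 0.2211, 0.0309]
eef_rot: [[0.189, 0.982, 0.0], [0.982, -0.189, 0.002], [0.002, -0.0, -1.0]]
ft_force: [-2.6, -1.6, 4.5]
opening: 0.048
```

Request:
{"method": "move_arm", "body": {"gripper": [-1,-1,-1,-1,-1,-1,-1,-1,-1,-1], "xyz": [[0,0,0],[0,0,0],[0,0,0],[0,0,0],[0,0,0],[0,0,-0.005],[0,0,-0.015],[0,0,-0.03],[0,0,-0.05],[0,0,-0.07]], "delta_rot": [[0,0,0],[0,0,0],[0,0,0],[0,0,0],[0,0,0],[0,0,0],[0,0,0],[0,0,0],[0,0,0],[0,0,0]]}}

```text
t: 9.35
tool_pos: [0.5448, 0.221, 0.1024]
eef_rot: [[0.189, 0.982, 0.001], [0.982, -0.189, 0.002], [0.002, 0.001, -1.0]]
ft_force: [0.5, 0.6, -0.4]
opening: 0.0871
```

Request:
{"method": "move_arm", "body": {"gripper": [-1,-1,1,1,1,1,1,1,1,1], "xyz": [[0,-0.01,-0.01],[0,-0.03,-0.01],[0,-0.055,-0.01],[0,-0.08,-0.01],[0,-0.095,-0.01],[0,-0.1,-0.01],[0,-0.1,-0.01],[0,-0.1,-0.01],[0,-0.1,-0.01],[0,-0.1,-0.01]], "delta_rot": [[0,0,0],[0,0,0],[0,0,0],[0,0,0],[0,0,0],[0,0,0],[0,0,0],[0,0,0],[0,0,0],[0,0,0]]}}

```text
t: 10.35
tool_pos: [0.447, 0.2394, 0.1102]
eef_rot: [[0.19, 0.982, 0.0], [0.982, -0.19, 0.001], [0.001, 0.0, -1.0]]
ft_force: [-1.2, 0.3, -0.1]
opening: 0.0308
```

```bash
cat >> h.py <<'E'
a_=np.radians(-10.9);EX=np.array([np.cos(a_),np.sin(a_)]);EY=np.array([-EX[1],EX[0]]);O=np.array([.6273,.2048])
def lane(P): return np.round([(P[:2]-O)@EX,(P[:2]-O)@EY],4)
E
python3 - <<'E'
from h import *
s=arm.read_state();P=np.array(s["tool_pos"]);R=np.array(s["eef_rot"]);print(P,lane(P),s["opening"],s["ft_force"])
p,d=arm.camera("top");w=cloud(d,arm.camera_info("top"))
hsv=cv2.cvtColor(p,cv2.COLOR_BGR2HSV)
m=(hsv[...,0]>100)&(hsv[...,0]<130)&(hsv[...,1]>130)&(hsv[...,2]>60)&(d>0)&(abs((w[...,:2]-O)@EY)<.04)&(w[...,2]>.045)&(w[...,2]<.075)
q=w[m];l=(q[:,:2]-O);print(len(q),np.percentile(q[:,2],[5,50,95]))
if len(q)>5:print(cv2.minAreaRect((np.stack([l@EX,l@EY],1)*1000).astype(np.float32)))
p2,d2=arm.camera("scene")
o=np.zeros((600,800,3),np.uint8);o[:600,:400]=cv2.resize(p[80:230,110:210],(400,600));o[:600,400:]=cv2.resize(p2[170:350,290:410],(400,600));cv2.imwrite("pics/p4.png",o)
E
```

```text
[0.44698949 0.23941873 0.11021315] [-1.836e-01 -1.000e-04] 0.030843335481738548 [-1.20241926  0.34047428 -0.09452243]
629 [0.05456043 0.06149459 0.06416043]
((-87.8409194946289, -1.3489952087402344), (106.99158477783203, 49.0617790222168), 0.15506654977798462)
```

View pics/p4.png

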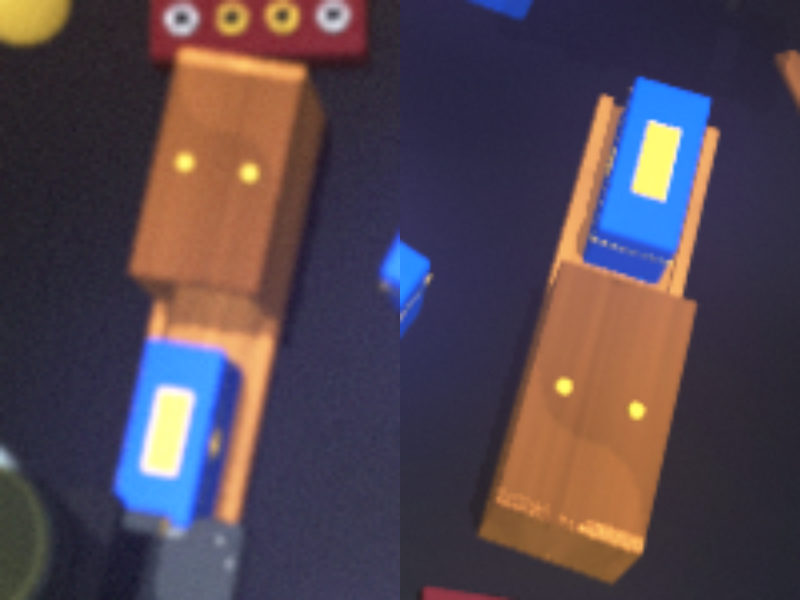

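Request:
{"method": "move_arm", "body": {"gripper": [1,1,1,1,1,1,1,1,1,1], "xyz": [[0,0,0.01],[0,0,0.025],[0,0,0.04],[0,0,0.055],[0,0,0.068],[0,0,0.078],[0,0,0.085],[0,0,0.087],[0,0,0.087],[0,0,0.087]], "delta_rot": [[0,0,0],[0,0,0],[0,0,0],[0,0,0],[0,0,0],[0,0,0],[0,0,0],[0,0,0],[0,0,0],[0,0,0]]}}

```text
t: 11.45
tool_pos: [0.4467, 0.2402, 0.0238]
eef_rot: [[0.189, 0.982, 0.001], [0.982, -0.189, 0.002], [0.002, 0.001, -1.0]]
ft_force: [0.9, 0.6, -0.2]
opening: 0.0005
```

```bash
cat > f.py <<'E'
from h import *
s=arm.read_state();P=np.array(s["tool_pos"]);F=np.array(s["ft_force"]);print(s["t"],P.round(4),"lane",lane(P),s["opening"],"Flane",F[:2]@EX,F[:2]@EY,F[2])
E
python3 f.py
```

```text
11.45 [0.4467 0.2402 0.0238] lane [-0.184   0.0006] 0.0004836783171295436 Flane 0.7127473101339452 0.7976858960779241 -0.19905869858422448
```

Request:
{"method": "move_arm", "body": {"gripper": [1,1,1,1,1,1,1,1,1,1], "xyz": [[0,0.01,0],[0,0.02,0],[0,0.028,0],[0,0.034,0],[0,0.04,0],[0,0.047,0],[0,0.054,0],[0,0.061,0],[0,0.066,0],[0,0.07,0]], "delta_rot": [[0,0,0],[0,0,0],[0,0,0],[0,0,0],[0,0,0],[0,0,0],[0,0,0],[0,0,0],[0,0,0],[0,0,0]]}}

```text
t: 12.45
tool_pos: [0.5155, 0.2265, 0.0232]
eef_rot: [[0.189, 0.982, 0.0], [0.982, -0.189, 0.001], [0.001, -0.0, -1.0]]
ft_force: [-2.6, 0.7, 1.0]
opening: 0.0006
```

```bash
python3 f.py
python3 - <<'E'
from h import *
p,d=arm.camera("top");p2,d2=arm.camera("scene")
o=np.zeros((600,800,3),np.uint8);o[:600,:400]=cv2.resize(p[80:230,110:210],(400,600));o[:600,400:]=cv2.resize(p2[170:350,290:410],(400,600));cv2.imwrite("pics/p5.png",o)
E
```

```text
12.45 [0.5155 0.2265 0.0232] lane [-1.139e-01  1.000e-04] 0.0005569599581849051 Flane -2.635610257401386 0.1670006799881777 1.0419181876919152
```

View pics/p5.png

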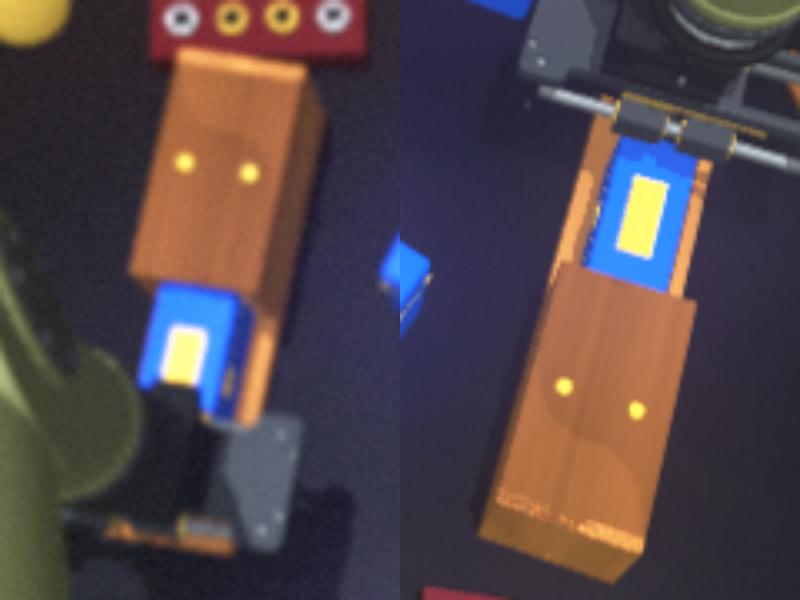

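Request:
{"method": "move_arm", "body": {"gripper": [1,1,1,1,1,1,1,1,1,1], "xyz": [[0,0.001,0],[0,0.002,0],[0,0.004,0],[0,0.005,0],[0,0.006,0],[0,0.008,0],[0,0.009,0],[0,0.01,0],[0,0.011,0],[0,0.012,0]], "delta_rot": [[0,0,0],[0,0,0],[0,0,0],[0,0,0],[0,0,0],[0,0,0],[0,0,0],[0,0,0],[0,0,0],[0,0,0]]}}

```text
t: 13.55
tool_pos: [0.5269, 0.2245, 0.0233]
eef_rot: [[0.189, 0.982, 0.0], [0.982, -0.189, 0.002], [0.002, -0.0, -1.0]]
ft_force: [-2.6, 0.7, 1.4]
opening: 0.0006
```

```bash
python3 f.py
```

```text
13.55 [0.5269 0.2245 0.0233] lane [-0.1024  0.0004] 0.0005684623192914679 Flane -2.714763108798744 0.16441384633828188 1.3914418622632692
```

Request:
{"method": "move_arm", "body": {"gripper": [1,1,1,1,1,1,1,1,1,1], "xyz": [[0,0.001,0],[0,0.002,0],[0,0.002,0],[0,0.003,0],[0,0.004,0],[0,0.005,0],[0,0.005,0],[0,0.006,0],[0,0.006,0],[0,0.007,0]], "delta_rot": [[0,0,0],[0,0,0],[0,0,0],[0,0,0],[0,0,0],[0,0,0],[0,0,0],[0,0,0],[0,0,0],[0,0,0]]}}

```text
t: 14.55
tool_pos: [0.5335, 0.2232, 0.0233]
eef_rot: [[0.188, 0.982, -0.0], [0.982, -0.188, 0.002], [0.001, -0.001, -1.0]]
ft_force: [-2.9, -0.1, 2.0]
opening: 0.0005
```

```bash
python3 f.py
```

```text
14.55 [0.5335 0.2232 0.0233] lane [-0.0956  0.0004] 0.0005024303677318295 Flane -2.848878217033996 -0.6581889445223619 2.0421336074509178
```

Request:
{"method": "move_arm", "body": {"gripper": [1,1,1,1,1,1,1,1,1,1], "xyz": [[0,0.001,0],[0,0.002,0],[0,0.002,0],[0,0.003,0],[0,0.004,0],[0,0.005,0],[0,0.005,0],[0,0.006,0],[0,0.006,0],[0,0.007,0]], "delta_rot": [[0,0,0],[0,0,0],[0,0,0],[0,0,0],[0,0,0],[0,0,0],[0,0,0],[0,0,0],[0,0,0],[0,0,0]]}}

```text
t: 15.55
tool_pos: [0.5403, 0.2219, 0.0232]
eef_rot: [[0.188, 0.982, -0.0], [0.982, -0.188, 0.001], [0.001, -0.001, -1.0]]
ft_force: [-2.3, 0.9, 0.5]
opening: 0.0001
```

```bash
python3 f.py
```

```text
15.55 [0.5403 0.2219 0.0232] lane [-0.0886  0.0003] 0.00010480487852912267 Flane -2.396168395709057 0.433201166235154 0.524481744869119
```

Request:
{"method": "move_arm", "body": {"gripper": [1,1,1,1,1,1,1,1,1,1], "xyz": [[0,0.001,0],[0,0.002,0],[0,0.002,0],[0,0.003,0],[0,0.004,0],[0,0.005,0],[0,0.005,0],[0,0.006,0],[0,0.006,0],[0,0.007,0]], "delta_rot": [[0,0,0],[0,0,0],[0,0,0],[0,0,0],[0,0,0],[0,0,0],[0,0,0],[0,0,0],[0,0,0],[0,0,0]]}}

```text
t: 16.55
tool_pos: [0.5473, 0.2206, 0.0233]
eef_rot: [[0.189, 0.982, -0.0], [0.982, -0.189, 0.002], [0.001, -0.0, -1.0]]
ft_force: [-3.4, 0.8, 1.1]
opening: 0.0001
```

```bash
python3 f.py
```

```text
16.55 [0.5473 0.2206 0.0233] lane [-0.0816  0.0004] 0.00014325547066363899 Flane -3.46045798230791 0.18732632185866183 1.147454485553859
```

Request:
{"method": "move_arm", "body": {"gripper": [1,1,1,1,1,1,1,1,1,1], "xyz": [[0,0.001,0],[0,0.001,0],[0,0.002,0],[0,0.002,0],[0,0.003,0],[0,0.003,0],[0,0.004,0],[0,0.004,0],[0,0.005,0],[0,0.005,0]], "delta_rot": [[0,0,0],[0,0,0],[0,0,0],[0,0,0],[0,0,0],[0,0,0],[0,0,0],[0,0,0],[0,0,0],[0,0,0]]}}

```text
t: 17.55
tool_pos: [0.5526, 0.2195, 0.0233]
eef_rot: [[0.189, 0.982, 0.001], [0.982, -0.189, 0.001], [0.002, 0.0, -1.0]]
ft_force: [-1.2, -0.8, 1.0]
opening: 0.0005
```

```bash
python3 f.py
```

```text
17.55 [0.5526 0.2195 0.0233] lane [-0.0761  0.0003] 0.00046765294883262487 Flane -1.0653874840435797 -1.045157994089393 0.9970339981183871
```

Request:
{"method": "move_arm", "body": {"gripper": [1,1,1,1,1,1,1,1,1,1], "xyz": [[0,0.001,0],[0,0.002,0],[0,0.002,0],[0,0.003,0],[0,0.004,0],[0,0.004,0],[0,0.005,0],[0,0.005,0],[0,0.006,0],[0,0.007,0]], "delta_rot": [[0,0,0],[0,0,0],[0,0,0],[0,0,0],[0,0,0],[0,0,0],[0,0,0],[0,0,0],[0,0,0],[0,0,0]]}}

```text
t: 18.55
tool_pos: [0.5592, 0.2183, 0.0233]
eef_rot: [[0.189, 0.982, 0.0], [0.982, -0.189, 0.002], [0.002, -0.0, -1.0]]
ft_force: [-3.0, 0.1, 0.7]
opening: 0.0005
```

```bash
python3 f.py
```

```text
18.55 [0.5592 0.2183 0.0233] lane [-0.0694  0.0003] 0.00045220199740069557 Flane -2.967856197006421 -0.4497667333477481 0.6784969142765572
```

Request:
{"method": "move_arm", "body": {"gripper": [1,1,1,1,1,1,1,1,1,1], "xyz": [[0,0.001,0],[0,0.001,0],[0,0.002,0],[0,0.002,0],[0,0.003,0],[0,0.003,0],[0,0.004,0],[0,0.005,0],[0,0.005,0],[0,0.006,0]], "delta_rot": [[0,0,0],[0,0,0],[0,0,0],[0,0,0],[0,0,0],[0,0,0],[0,0,0],[0,0,0],[0,0,0],[0,0,0]]}}

```text
t: 19.55
tool_pos: [0.565, 0.2172, 0.0233]
eef_rot: [[0.189, 0.982, -0.0], [0.982, -0.189, 0.002], [0.002, -0.0, -1.0]]
ft_force: [-1.8, 0.2, 1.5]
opening: 0.0003
```

```bash
python3 f.py
```

```text
19.55 [0.565  0.2172 0.0233] lane [-0.0635  0.0004] 0.0003040234652966964 Flane -1.781235632881105 -0.1447554804158611 1.4727501305781867
```

Request:
{"method": "move_arm", "body": {"gripper": [1,1,1,1,1,1,1,1,1,1], "xyz": [[0,0.001,0],[0,0.001,0],[0,0.002,0],[0,0.002,0],[0,0.003,0],[0,0.003,0],[0,0.004,0],[0,0.005,0],[0,0.005,0],[0,0.006,0]], "delta_rot": [[0,0,0],[0,0,0],[0,0,0],[0,0,0],[0,0,0],[0,0,0],[0,0,0],[0,0,0],[0,0,0],[0,0,0]]}}

```text
t: 20.55
tool_pos: [0.5699, 0.2163, 0.0233]
eef_rot: [[0.188, 0.982, -0.002], [0.982, -0.188, 0.002], [0.001, -0.002, -1.0]]
ft_force: [-7.4, 1.6, 5.0]
opening: 0.0004
```

```bash
python3 f.py
```

```text
20.55 [0.5699 0.2163 0.0233] lane [-0.0586  0.0005] 0.00040616632238640345 Flane -7.580452909229306 0.12711268159103684 4.971250511673956
```

Clear rise (about 2.5 N → 7.6 N). One 2 mm nudge to confirm that the force keeps rising with the spring.

Request:
{"method": "move_arm", "body": {"gripper": [1,1,1,1,1,1,1,1,1,1], "xyz": [[0,0.001,0],[0,0.001,0],[0,0.001,0],[0,0.002,0],[0,0.002,0],[0,0.002,0],[0,0.002,0],[0,0.002,0],[0,0.002,0],[0,0.002,0]], "delta_rot": [[0,0,0],[0,0,0],[0,0,0],[0,0,0],[0,0,0],[0,0,0],[0,0,0],[0,0,0],[0,0,0],[0,0,0]]}}

```text
t: 21.55
tool_pos: [0.5712, 0.2162, 0.0233]
eef_rot: [[0.188, 0.982, -0.003], [0.982, -0.188, 0.002], [0.001, -0.003, -1.0]]
ft_force: [-8.1, -0.2, 5.4]
opening: 0.0006
```

```bash
python3 f.py
```

```text
21.55 [0.5712 0.2162 0.0233] lane [-0.0572  0.0006] 0.0005945522428138923 Flane -7.9164287909029 -1.7313427365168896 5.4494230630607285
```

Contact holds statically at 7.9 N. Backing off slowly, then clear.

Request:
{"method": "move_arm", "body": {"gripper": [1,1,1,1,1,1,1,1,1,1], "xyz": [[0,-0.001,0],[0,-0.002,0],[0,-0.003,0],[0,-0.004,0],[0,-0.006,0],[0,-0.008,0],[0,-0.012,0],[0,-0.018,0],[0,-0.026,0],[0,-0.035,0]], "delta_rot": [[0,0,0],[0,0,0],[0,0,0],[0,0,0],[0,0,0],[0,0,0],[0,0,0],[0,0,0],[0,0,0],[0,0,0]]}}

```text
t: 22.55
tool_pos: [0.5378, 0.2224, 0.0233]
eef_rot: [[0.189, 0.982, 0.0], [0.982, -0.189, 0.002], [0.002, -0.0, -1.0]]
ft_force: [-0.3, 0.5, -0.4]
opening: 0.0003
```

Request:
{"method": "move_arm", "body": {"gripper": [1,1,1,1,1,1,1,1,1,1], "xyz": [[0,-0.01,0],[0,-0.02,-0.01],[0,-0.03,-0.03],[0,-0.04,-0.05],[0,-0.05,-0.075],[0,-0.06,-0.1],[0,-0.06,-0.12],[0,-0.06,-0.14],[0,-0.06,-0.15],[0,-0.06,-0.15]], "delta_rot": [[0,0,0],[0,0,0],[0,0,0],[0,0,0],[0,0,0],[0,0,0],[0,0,0],[0,0,0],[0,0,0],[0,0,0]]}}

```text
t: 23.55
tool_pos: [0.4803, 0.2339, 0.1752]
eef_rot: [[0.188, 0.982, 0.003], [0.982, -0.188, 0.004], [0.004, 0.002, -1.0]]
ft_force: [0.2, 0.2, -0.8]
opening: 0.0008
```

```bash
python3 f.py
python3 - <<'E'
from h import *
o=np.zeros((600,800,3),np.uint8)
for k,n in enumerate(("top","scene")):
    p,d=arm.camera(n);w=cloud(d,arm.camera_info(n))
    hsv=cv2.cvtColor(p,cv2.COLOR_BGR2HSV)
    m=(hsv[...,0]>15)&(hsv[...,0]<130)&(hsv[...,1]>60)&(hsv[...,2]>60)&(d>0)&(abs((w[...,:2]-O)@EY)<.035)&(w[...,2]>.055)&(w[...,2]<.069)&((w[...,:2]-O)@EX<-.002)&((w[...,:2]-O)@EX>-.1)
    q=w[m];l=(q[:,:2]-O);print(n,len(q),np.percentile(q[:,2],[5,50,95]),np.percentile(l@EX,[1,99]),np.percentile(l@EY,[1,99]))
    o[:,400*k:400*k+400]=cv2.resize(p[80:230,110:210] if k==0 else p[170:350,290:410],(400,600))
cv2.imwrite("pics/p6.png",o)
E
```

```text
23.55 [0.4803 0.2339 0.1752] lane [-0.1499  0.0007] 0.0007702983269965596 Flane 0.1899449502480179 0.27116171410470863 -0.7775579796195704
top 340 [0.05766483 0.0613586  0.06416908] [-0.04894414 -0.00277644] [-0.02541219  0.02174636]
scene 459 [0.06159649 0.06387753 0.06618121] [-0.04678786 -0.00668108] [-0.02222711  0.02477364]
```

View pics/p6.png

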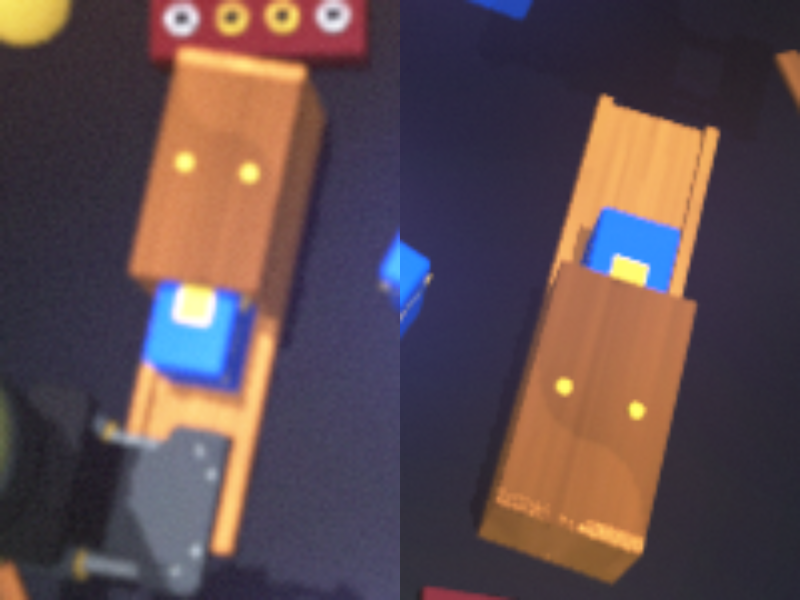

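The box stands level in the lane with its top at about 63 mm and its near end sticking out about 48 mm. The arm is clear and still, so I'm handing in.

Run:
```python
from workcell import arm
print(arm.job_done())
```

```text
the job is handed in; nothing more can be done
None
```

The smallest blue box (measured 110 × 48 mm) is in the rack, standing upright under the hood and against the hidden stock. I set it down in the open front of the lane, let go, and pushed its near end in with closed fingers. I handed the job in at about 24 s of the 53 s allowed; no verdict came back.

- **Contact:** Sliding alone took roughly 1 to 3.5 N. The force then rose to 7.6 N, and after a final 2 mm nudge it held at 7.9 N. I estimate that pressed the stock back about 6 to 8 mm, well short of the 18 mm that counts as a shove. Its actual position is hidden, so I could not see it.
- **Final look:** After I backed off, both cameras showed the box upright in the lane, with its top about 63 mm above the table and its near end sticking out about 48 mm. The arm was clear, and the force reading was within its usual 1 N scatter of zero. The two cameras disagree by about 2 mm on the near-end position and on the box's sideways position, which is within the stated calibration.

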